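# Parts trays for two wooden toys

## Robot

A 6-joint arm with a two-finger parallel gripper is mounted at the origin on the work surface. World frame = base frame: x ahead of the robot, y to its left, z up, the work surface at z = 0. Lengths are in mm, angles in rad, forces in N, time in s.
With the tool pointing down it reaches from about 275 to 1000 mm from the base axis. Payload 8.4 kg.
Tool frame: the origin (TCP) lies midway between the tips of the shut fingers; the grasp point (between the pads) lies 19 mm behind it; z points along the fingers, y is the line along which they close (so a half turn about z gives the same grasp; the last joint's range is limited). The gripper opens to 85 mm and grips with 20 to 120 N. Pads are 22 mm wide; open, the fingers measure 114 mm over their backs; the gripper's body (76 mm by 85 mm) begins 54 mm behind the grasp point. The pads swing forward as they close: fully open they stand 13 mm farther back than shut.
Start: joints at [-1.248, 0.353, 1.633, -0, 1.155, -0.002], TCP at [199.448, -592.325, 231.281] pointing down, gripper open.
Joint ranges: [-2.63, 2.63], [-0.92, 2.1], [0.06, 2.66], [-1.3, 4.44], [0, 2.69], [-3.02, 3.02]. Speed limits (rad/s): [2.22, 2.22, 2.79, 3.14, 3.14, 3.14].

## Interface

Orientations are given as [roll, pitch, yaw] about the fixed x, y, z axes, in that order (R = Rz(yaw) Ry(pitch) Rx(roll)).
In Python, from rig import * gives the robot as it stands.
- The arm moves only by the shell command python3 -m jog 'ROWS' [FORCE]. ROWS is JSON, a list of rows, each an object of numbers: "x", "y", "z": the shift along the tool's x, y, z in cm; "spin": the turn about the tool's z in rad; "grip": the closure, from 0 (fully open) to 1 (shut). In form: [{"x": .., "y": .., "z": .., "spin": .., "grip": ..}, ...]. A call has 1 to 20 rows; each row shifts and turns the commanded pose from where the row before left it, along the tool's axes as they then stand; what a row does not reach is not made up. A row lasts 1/12 s, in which the tool goes at most 41.7 mm and 7.16 degrees, less where a joint would pass 70% of its speed; a pose out of reach is approached as far as the arm can. A call with a gripper value outside its range is refused whole. The fingers move at their own pace and stop on an object; FORCE is the grip in N (left out, the last holds). Time passes only in rows, so rows that do not move let the fingers close. It gives the time, the measured TCP pose, the force, the opening and the grip force at its end, in the units of the state.
- sense(): the state, without advancing time (a new reading comes with each control period).
- grab_frame(name): name is "scene" or "side" or "wrist"; returns a dict with "pixels" (420x560x3 uint8, blue, green, red), "camera_matrix" (3x3 intrinsics, pixels), "k1" (the pictures are not rectified: a ray, as slopes to the right and down, at radius r is drawn at 1 + k1 r^2 times it, then the intrinsics apply), "rvec" (rotation vector, rad) and "tvec" (3), from world to camera coordinates, as OpenCV has them; the wrist camera has in their place "T_tool_cam" (4x4, takes a point from camera to tool coordinates, whose origin is the TCP and whose axes are the flange's). Camera axes: x right, y down, z forward; pixel columns grow to the right and rows downward; lengths in mm; the calibration is good to about 2 mm. A picture is of the moment at which its call begins: read the wrist's pose just before it. There is no depth.
- sign_off(): hands the job in; it is judged then, once.
The state is a dict: "clock": time; "qpos": joint angles; "qvel": joint speeds; "joint_efforts": joint torques, N m; "eef_pos": TCP position; "tcp_rot": TCP orientation; "contact_force": force on the tool from outside, world axes, zero at the start; "wrist_torque": the same for the moment, N m; "opening": opening from 0.0 (shut) to 1.0 (fully open); "grasp_force": force on a finger pad.
Only numpy, scipy, OpenCV 4.12 (cv2) and the standard library are available. Lean on these libraries where they do the work, as an engineer would, in place of code of your own. Each camera call takes 0.05 s, during which the arm holds its last target. There are 200 camera calls.

## Task

Make up the parts trays for the two toys. Into the bullock cart's tray (the one with the flat cart body with ladder rails and two long shafts) put both large spoked wheels, one lying flat in each square bay, and the yoke, standing on its feet in the long bay beside the cart body; into the wheelbarrow's tray put the small solid wheel, lying flat, and the water pot, upright, one in each square bay. Wheels lie hub up; leave the paint jar and the phone where they are.

Things in the scene. Friction and masses are not known exactly. Their poses are not given: they have to be found in the camera images.
- wheel_a_c (a point): One of two identical large spoked toy wheels, red-brown lacquered wood, lying flat, hub up. Diameter 64 mm, rim 10 mm thick; round hub 22 mm across, from 10 to 32 mm above the underside: grip it there from above. 50 g. Point: on the axis, 16 mm above the underside; z up.
- wheel_b_c (a point): The other of the two identical large spoked toy wheels, lying flat, hub up. Diameter 64 mm, rim 10 mm thick; round hub 22 mm across, from 10 to 32 mm above the underside: grip it there from above. 50 g. Point: on the axis, 16 mm above the underside; z up.
- small_wheel_c (a point): Small solid (unspoked) toy wheel, same red-brown wood, lying flat, hub up. Disc 44 mm across, 12 mm thick; round hub 20 mm across, from 12 to 32 mm above the underside: grip it there. 35 g. Point: on the axis, 16 mm above the underside; z up.
- pot_c (a point): Turned solid wooden toy water pot, same red-brown wood, upright: 54 mm high, flat foot 34 mm across, belly 46 mm across and straight-sided from 17 to 34 mm above the underside, neck 25 mm across at 45 mm, flared rim. 60 g. Point: on the axis, 27 mm above the underside; z up.
- yoke_c (a point): Toy ox yoke, same wood, on its three feet: beam 116 mm long (its y), 20 wide (x), its top 16 mm above the underside, two hollows below; in the middle a block 20 x 20 mm rises to 36 mm: grip it there by either pair of sides; knobs 12 mm across, up to 22 mm, on the beam ends. 50 g. Point: in the middle, 18 mm above the underside; y along the beam, z up.
- cart_tray: Bullock cart's tray. Fixed, 236 (x) x 190 (y) mm, blue wood: floor 6 thick, walls 6, rising 14 above it. Origin: centre of underside, z up. Two square bays, 84 (x) x 86 (y) inside, centred at x -70, y +46 and y -46. Long bay, 44 x 178 (along y) inside, centred on the origin. Beyond lies the cart body, part of the tray: ladder-railed bed, two shafts along y (x 44 to 108, top 32 above underside).
- barrow_tray: Wheelbarrow's tray. Fixed, 236 (x) x 190 (y) mm, blue wood: floor 6 thick, walls 6, rising 14 above it. Origin: centre of underside, z up. Two square bays, 84 (x) x 86 (y) inside, centred at x -70, y +46 and y -46. No long bay: in the wide bay beyond lies the barrow body, part of the tray: a flared hopper between two splayed poles along y (x 16 to 100, top 40 above the underside).
- paint_jar: Closed jar of cream paint, white cap, 52 mm across, 65 mm high; loose; not part of the job. Origin: centre of its underside.
- phone: Black mobile phone lying flat, 74 (x) x 152 (y) x 8 mm; loose; not part of the job. Origin: centre of its underside.
Mind the look-alikes: they are no part of the job. Leave any green look-alike of the part that bears small_wheel_c alone.

How it is judged (in metres and radians):
At the end, for the whole second after the job is handed in: Each thing on the floor (4 mm) of its bay, upright or hub up (0.12 rad), let go, at rest. Cart tray: a large wheel in each square bay (centres within 14 mm in x, y), yoke in the long bay (16 mm across, 35 along). Barrow tray: small wheel and pot, one per square bay (24 mm) ((((x of wheel_a_c in the frame of cart_tray between -0.084 and -0.056 m and y of wheel_a_c in the frame of cart_tray between 0.032 and 0.06 m and z of wheel_a_c in the frame of cart_tray below 0.026 m and angle between wheel_a_c's own z axis and vertical below 0.12 rad) and (x of wheel_b_c in the frame of cart_tray between -0.084 and -0.056 m and y of wheel_b_c in the frame of cart_tray between -0.06 and -0.032 m and z of wheel_b_c in the frame of cart_tray below 0.026 m and angle between wheel_b_c's own z axis and vertical below 0.12 rad)) or ((x of wheel_a_c in the frame of cart_tray between -0.084 and -0.056 m and y of wheel_a_c in the frame of cart_tray between -0.06 and -0.032 m and z of wheel_a_c in the frame of cart_tray below 0.026 m and angle between wheel_a_c's own z axis and vertical below 0.12 rad) and (x of wheel_b_c in the frame of cart_tray between -0.084 and -0.056 m and y of wheel_b_c in the frame of cart_tray between 0.032 and 0.06 m and z of wheel_b_c in the frame of cart_tray below 0.026 m and angle between wheel_b_c's own z axis and vertical below 0.12 rad))) and x of yoke_c in the frame of cart_tray between -0.016 and 0.016 m and y of yoke_c in the frame of cart_tray between -0.035 and 0.035 m and z of yoke_c in the frame of cart_tray below 0.028 m and angle between yoke_c's own z axis and vertical below 0.12 rad and (((x of small_wheel_c in the frame of barrow_tray between -0.094 and -0.046 m and y of small_wheel_c in the frame of barrow_tray between 0.022 and 0.07 m and z of small_wheel_c in the frame of barrow_tray below 0.026 m and angle between small_wheel_c's own z axis and vertical below 0.12 rad) and (x of pot_c in the frame of barrow_tray between -0.094 and -0.046 m and y of pot_c in the frame of barrow_tray between -0.07 and -0.022 m and z of pot_c in the frame of barrow_tray below 0.037 m and angle between pot_c's own z axis and vertical below 0.12 rad)) or ((x of small_wheel_c in the frame of barrow_tray between -0.094 and -0.046 m and y of small_wheel_c in the frame of barrow_tray between -0.07 and -0.022 m and z of small_wheel_c in the frame of barrow_tray below 0.026 m and angle between small_wheel_c's own z axis and vertical below 0.12 rad) and (x of pot_c in the frame of barrow_tray between -0.094 and -0.046 m and y of pot_c in the frame of barrow_tray between 0.022 and 0.07 m and z of pot_c in the frame of barrow_tray below 0.037 m and angle between pot_c's own z axis and vertical below 0.12 rad))) and linear speed of each of wheel_a, wheel_b, small_wheel, pot, yoke below 0.02 m/s); the robot touches nothing.
It fails at once if the paint jar is shifted by more than 30 mm (distance of paint_jar from where it was at the start of the episode above 0.03 m).
It fails at once if the phone is shifted by more than 30 mm (distance of phone from where it was at the start of the episode above 0.03 m).
It also fails if it takes over 128 s, if anything falls off the work surface, if the arm or the gripper's body presses on something with over 40 N, if the wrist force passes 120 N, or if a joint passes its speed limit or range.

## Working session

There is one attempt and no reset: what is moved stays moved. The work goes in short steps, Python scripts to look and compute and a shell command to move; the robot and the scene stay as the last step left them, time stands still between calls to the robot, and variables do not carry over. Pictures are saved under pics/ and viewed, at most 16 in all, crops included, and the job is handed in when it is done.

```bash
mkdir -p pics; ls
python3 - <<'E'
from rig import *
import cv2
s=sense();print(s)
for n in ("scene","side"):
    f=grab_frame(n);cv2.imwrite(f"pics/{n}0.png",f["pixels"]);print(n,f["camera_matrix"],f["k1"],f["rvec"],f["tvec"])
f=grab_frame("wrist");print(f["T_tool_cam"],f["camera_matrix"],f["k1"])
E
```

```text
pics
{'clock': 0.0, 'qpos': array([-1.24841699e+00,  3.53626619e-01,  1.63414132e+00,  1.07031348e-06,
        1.15518604e+00, -2.39410214e-03]), 'qvel': array([ 0.000857  ,  0.00025226, -0.00167819, -0.00062686,  0.00086948,
       -0.00036576]), 'joint_efforts': array([-1.08431213e-03, -6.05242109e+01, -3.42070198e+01, -6.65520179e-05,
        9.12227231e-03, -5.62369632e-05]), 'eef_pos': array([ 199.28733326, -591.87572638,  230.5720455 ]), 'tcp_rot': array([-3.14023133e+00, -4.23777145e-06,  3.24773005e-01]), 'contact_force': array([ 0.1140733 , -0.21721333, -0.74072583]), 'wrist_torque': array([ 0.00031574,  0.02878812, -0.02100179]), 'grasp_force': 0.0, 'opening': 1.0008509377563357}
scene [[428.04727217   0.         285.57582444]
 [  0.         428.04727217 215.09096601]
 [  0.           0.           1.        ]] 0.0049733929343545565 [ 1.75574196  1.82122387 -0.69966477] [   9.09542197 -403.52903131 1394.93981653]
side [[445.11556646   0.         283.73854465]
 [  0.         445.11556646 207.29579752]
 [  0.           0.           1.        ]] -0.06099192274029463 [ 0.17706415 -2.84837243  1.15637834] [ 587.99630522   80.25277824 1007.69424631]
[[-8.81094092e-04 -9.47514995e-01 -3.19710114e-01  8.30405973e+01]
 [ 9.99999604e-01 -7.95725172e-04 -3.97648386e-04 -5.17734792e-01]
 [ 1.22376423e-04 -3.19710338e-01  9.47515322e-01 -1.42895368e+02]
 [ 0.00000000e+00  0.00000000e+00  0.00000000e+00  1.00000000e+00]] [[374.92188677   0.         282.28668117]
 [  0.         374.92188677 208.78993861]
 [  0.           0.           1.        ]] 0.0017352352768256456
```

View pics/scene0.png

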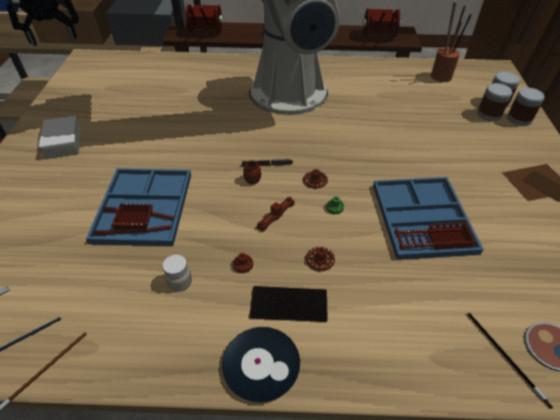

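View pics/side0.png

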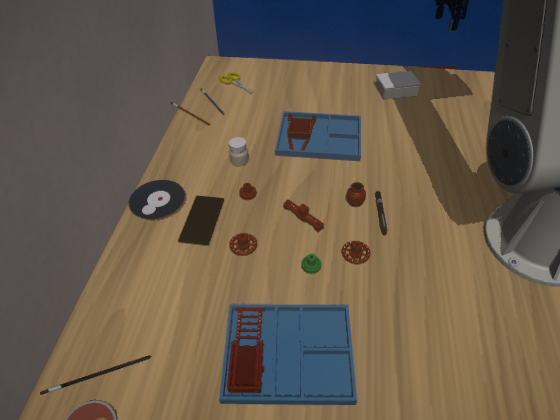

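The scene view shows the barrow tray at about (140,206) and the cart tray at (427,216). It also shows the pot (252,173), large wheels (315,178) and (320,258), yoke (277,212), small wheel (242,262), green decoy (335,205), jar (177,273) and phone (289,303). The side view shows all of them too.

```bash
cat > h.py <<'E'
from rig import *
import cv2, numpy as np
from scipy.spatial.transform import Rotation as Ro
def shot(n):
    s=sense(); f=grab_frame(n)
    if n=="wrist":
        T=np.eye(4);T[:3,:3]=Ro.from_euler("xyz",s["tcp_rot"]).as_matrix();T[:3,3]=s["eef_pos"]
        T=T@np.array(f["T_tool_cam"])
    else:
        R=cv2.Rodrigues(np.array(f["rvec"],float))[0];T=np.eye(4);T[:3,:3]=R.T;T[:3,3]=-R.T@np.ravel(f["tvec"])
    f["T"]=T;return f
def rays(f,uv):
    d=np.array([f["k1"],0,0,0],float)
    p=cv2.undistortPoints(np.asarray(uv,float).reshape(-1,1,2),np.array(f["camera_matrix"]),d)[:,0]
    return np.c_[p,np.ones(len(p))]@f["T"][:3,:3].T
def onz(f,uv,z):
    r=rays(f,uv);o=f["T"][:3,3];return (o+r*((z-o[2])/r[:,2:]))[:,:2]
def tri(fs,uvs):
    A=np.zeros((3,3));b=np.zeros(3)
    for f,u in zip(fs,uvs):
        r=rays(f,[u])[0];r/=np.linalg.norm(r);P=np.eye(3)-np.outer(r,r);A+=P;b+=P@f["T"][:3,3]
    return np.linalg.solve(A,b)
def proj(f,X):
    Ti=np.linalg.inv(f["T"]);rv=cv2.Rodrigues(Ti[:3,:3])[0]
    return cv2.projectPoints(np.asarray(X,float).reshape(-1,1,3),rv,Ti[:3,3],np.array(f["camera_matrix"]),np.array([f["k1"],0,0,0],float))[0][:,0]
H={"red":[((0,110,30),(12,255,255)),((172,110,30),(180,255,255))],"green":[((45,100,30),(85,255,255))],"blue":[((95,90,30),(120,255,255))]}
def blobs(f,c,amin=60):
    h=cv2.cvtColor(f["pixels"],cv2.COLOR_BGR2HSV);m=sum(cv2.inRange(h,a,b) for a,b in H[c])
    m=cv2.morphologyEx(m,cv2.MORPH_CLOSE,np.ones((3,3),np.uint8))
    cs=cv2.findContours(m,cv2.RETR_EXTERNAL,cv2.CHAIN_APPROX_NONE)[0]
    return [c[:,0] for c in cs if cv2.contourArea(c)>amin]
def cen(c):
    m=cv2.moments(c.reshape(-1,1,2));return np.array([m["m10"],m["m01"]])/m["m00"]
E
python3 - <<'E'
from h import *
np.set_printoptions(precision=1,suppress=True)
a,b=shot("scene"),shot("side")
for n,f in (("scene",a),("side",b)):
    print(n,"cam",f["T"][:3,3])
    for c in ("red","green"):
        for k in blobs(f,c):
            p=onz(f,[cen(k)],14)[0]
            if 200<p[0]<900: print(c,cen(k),p,cv2.contourArea(k))
    for k in blobs(f,"blue",1500):
        q=onz(f,k,20)
        if not(100<q[:,0].mean()<900): continue
        print("blue",cv2.minAreaRect(q.astype(np.float32)), q.mean(0))
E
```

```text
scene cam [1240.6   24.5  754.4]
red [545.2 342.4] [860.8 500.4] 803.0
red [242.5 262.6] [701.7 -77.8] 272.0
red [320.1 258.4] [684.1  87.5] 503.0
red [438.7 236.1] [610.8 356.5] 1388.5
red [131.6 218.6] [ 586.8 -347.2] 973.0
red [274.9 212.7] [554.1 -16.2] 368.5
red [315.3 178.7] [431.6  80.8] 304.5
red [251.7 171.4] [411.  -83.4] 298.0
green [334.9 205.2] [523.6 126.6] 180.0
blue ((549.9564819335938, 334.03314208984375), (238.20211791992188, 189.3902587890625), 6.58359432220459) [578.7 336.4]
blue ((542.8610229492188, -332.665283203125), (240.55274963378906, 190.51405334472656), 0.581698477268219) [ 551.3 -331.8]
side cam [488.1 715.  786.3]
red [ 91.4 412.3] [860.4 494.6] 496.0
red [246.3 353. ] [616.7 351.4] 2312.5
red [355.7 251.9] [421.4  88.3] 469.5
red [242.9 243.7] [673.1  94.5] 440.5
red [303.5 214. ] [546.9 -12.8] 379.5
red [247.3 191.3] [695.1 -74.6] 184.0
red [356.  193.8] [424. -97.] 320.0
red [300.1 128.2] [ 591.1 -356.4] 469.5
green [311.  263.5] [516.3 131.4] 256.0
blue ((540.70166015625, 339.73468017578125), (234.08102416992188, 194.49478149414062), 6.568244934082031) [539.3 345.5]
blue ((533.0661010742188, -333.52337646484375), (232.298095703125, 192.15235900878906), 0.5114983916282654) [ 552.  -322.8]
blue ((393.6151123046875, -1046.63623046875), (1318.3096923828125, 652.5354614257812), 6.780886173248291) [  381.4 -1079.7]
```

```bash
python3 -m jog '[{"spin":0.108},{"spin":0.108},{"spin":0.109},{"x":2.4,"y":-2.6},{"x":2.4,"y":-2.6},{"x":2.4,"y":-2.6},{"x":2.4,"y":-2.6},{"x":2.4,"y":-2.6},{"x":2.4,"y":-2.6},{"x":2.4,"y":-2.6},{"x":2.4,"y":-2.6},{"x":2.4,"y":-2.6},{"x":2.4,"y":-2.6},{"x":2.4,"y":-2.6},{"x":2.4,"y":-2.6},{"x":2.4,"y":-2.6},{"x":2.4,"y":-2.6},{"x":2.4,"y":-2.6}]'
cat > look.py <<'E'
from h import *
import sys
np.set_printoptions(precision=1,suppress=True)
f=shot("wrist");cv2.imwrite(sys.argv[1],f["pixels"])
print(sense()["eef_pos"],sense()["tcp_rot"],f["T"][:3,3])
for c in ("red","green"):
    for k in blobs(f,c,150): print(c,cen(k),"z14:",onz(f,[cen(k)],14)[0],cv2.contourArea(k))
for k in blobs(f,"blue",3000):
    print("blue",[cv2.minAreaRect(onz(f,k,z).astype(np.float32)) for z in (20,)])
E
python3 -m jog '[{},{},{}]'; python3 look.py pics/w1.png
```

```text
[ 199.4 -592.2  231. ] [-3.1 -0.   0.3] [ 277.9 -565.2  373.8]
red [513.1 252.8] z14: [ 193.9 -849.6] 20612.0schema error: expected keys x, y, z, spin, grip
schema error: expected keys x, y, z, spin, grip
```

View pics/w1.png

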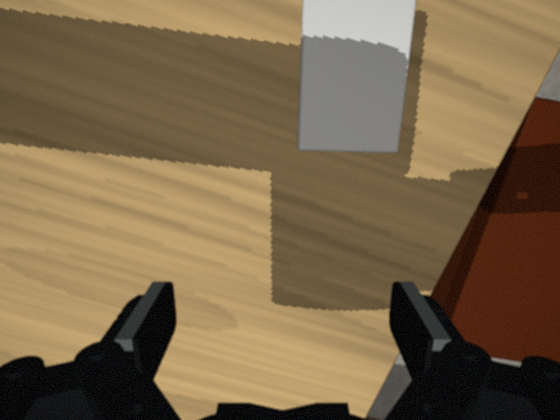

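The picture shows a grey box near (350,90) and the gripper's fingers along the bottom. The arm hasn't moved, because every row needs all five keys.

```bash
python3 -m jog '[{"x":0,"y":0,"z":0,"spin":0.108,"grip":0},{"x":0,"y":0,"z":0,"spin":0.108,"grip":0},{"x":0,"y":0,"z":0,"spin":0.109,"grip":0},{"x":2.4,"y":-2.6,"z":0,"spin":0,"grip":0},{"x":2.4,"y":-2.6,"z":0,"spin":0,"grip":0},{"x":2.4,"y":-2.6,"z":0,"spin":0,"grip":0},{"x":2.4,"y":-2.6,"z":0,"spin":0,"grip":0},{"x":2.4,"y":-2.6,"z":0,"spin":0,"grip":0},{"x":2.4,"y":-2.6,"z":0,"spin":0,"grip":0},{"x":2.4,"y":-2.6,"z":0,"spin":0,"grip":0},{"x":2.4,"y":-2.6,"z":0,"spin":0,"grip":0},{"x":2.4,"y":-2.6,"z":0,"spin":0,"grip":0},{"x":2.4,"y":-2.6,"z":0,"spin":0,"grip":0},{"x":2.4,"y":-2.6,"z":-1,"spin":0,"grip":0},{"x":2.4,"y":-2.6,"z":-1,"spin":0,"grip":0},{"x":0,"y":-2.6,"z":-1,"spin":0,"grip":0},{"x":0,"y":-2.6,"z":-1,"spin":0,"grip":0},{"x":0,"y":0,"z":0,"spin":0,"grip":0},{"x":0,"y":0,"z":0,"spin":0,"grip":0}]'; python3 look.py pics/w2.png
```

```text
clock: 1.88
eef_pos: [487.9, -227.6, 271.9]
tcp_rot: [3.141, -0.001, 0.002]
contact_force: [-0.0, -0.6, 0.2]
opening: 0.999
grasp_force: 0.0
[ 487.6 -228.4  271.4] [ 3.1 -0.   0. ] [ 570.6 -226.6  414.9]
red [147.8 221.1] z14: [420.9 -73.7] 1540.5
red [ 19.4 217.8] z14: [424.7  71.6] 1737.0
red [ 76.1 101.2] z14: [552.3 -14.9] 2623.0
red [399.3  57.2] z14: [ 594.8 -342.9] 7317.0
blue [((531.0648193359375, -334.7508239746094), (227.06312561035156, 188.87242126464844), 0.3961533308029175)]
```

View pics/w2.png

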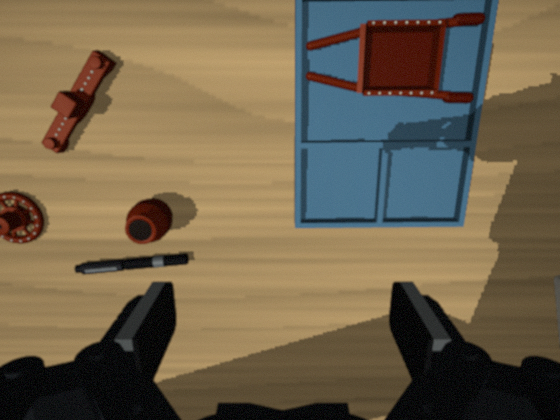

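The wrist view shows the yoke (78,102), pot with its mouth at (139,229), wheel A (18,218), and the barrow tray with its near edge along row 224 and bays at about (343,182) and (425,182). I'll look at the cart side next.

```bash
python3 -m jog '[{"x":0.4,"y":-3.8,"z":0,"spin":0,"grip":0},{"x":0.4,"y":-3.8,"z":0,"spin":0,"grip":0},{"x":0.4,"y":-3.8,"z":0,"spin":0,"grip":0},{"x":0.4,"y":-3.8,"z":0,"spin":0,"grip":0},{"x":0.4,"y":-3.8,"z":0,"spin":0,"grip":0},{"x":0.4,"y":-3.8,"z":0,"spin":0,"grip":0},{"x":0.4,"y":-3.8,"z":0,"spin":0,"grip":0},{"x":0.4,"y":-3.8,"z":0,"spin":0,"grip":0},{"x":0.4,"y":-3.8,"z":0,"spin":0,"grip":0},{"x":0.4,"y":-3.8,"z":0,"spin":0,"grip":0},{"x":0,"y":-3.8,"z":0,"spin":0,"grip":0},{"x":0,"y":0,"z":0,"spin":0,"grip":0},{"x":0,"y":0,"z":0,"spin":0,"grip":0},{"x":0,"y":0,"z":0,"spin":0,"grip":0}]'; python3 look.py pics/w3.png
```

```text
clock: 3.1
eef_pos: [527.7, 188.5, 270.6]
tcp_rot: [3.141, 0.001, -0.0]
contact_force: [-0.2, 0.2, -0.6]
opening: 1.003
grasp_force: 0.0
[527.8 188.1 270.7] [ 3.1  0.  -0. ] [610.7 189.4 413.4]
red [521.1 254.3] z14: [418.7 -90.8] 1816.5
red [371.6 248.6] z14: [426.4  85.1] 1891.0
red [474.5 139.8] z14: [552.3 -14.4] 2441.0
red [117.2  74.4] z14: [617.9 354.4] 9577.0
red [550.    4.7] z14: [679.6 -65.2] 183.0
red [384.1  20.7] z14: [666.2  91.1] 2277.5
green [337.1 170.7] z14: [519.1 129.5] 1136.5
blue [((541.9640502929688, 336.4534606933594), (233.86093139648438, 190.46986389160156), 6.610445976257324)]
```

View pics/w3.png

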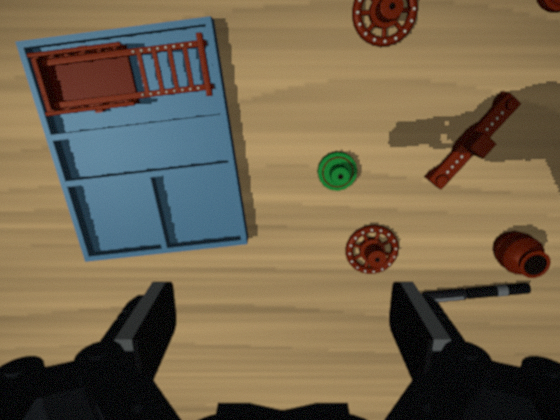

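Run:
```python
from h import *
np.set_printoptions(precision=1,suppress=True)
F=[shot(n) for n in ("scene","side","wrist")]
B=[[cen(k) for k in blobs(f,"red",60)] for f in F]
for n,g in dict(A=(426,85),B=(680,91),small=(698,-76),pot=(419,-84),yoke=(550,-14)).items():
    u=[]
    for f,b in zip(F,B):
        d=[np.hypot(*(onz(f,[c],14)[0]-g)) for c in b];i=int(np.argmin(d));u.append(b[i])
    print(n,tri(F,u),"side+wrist",tri(F[1:],u[1:]),"scene+side",tri(F[:2],u[:2]))
w=F[2]
for k in blobs(w,"red",150):
    if abs(cen(k)[0]-474)<9: print("yoke rect",cv2.minAreaRect(onz(w,k,10).astype(np.float32)))
    if abs(cen(k)[0]-372)<9: print("A",cv2.minEnclosingCircle(onz(w,k,5).astype(np.float32)))
print("hubA",onz(w,[(377,258)],32),"potmouth",onz(w,[(537,263)],54),"yokeblk",onz(w,[(482,145)],36),onz(w,[(474.5,139.8)],16),"hubB",onz(w,[(391,7)],32))
```

```text
A [421.1  81.6   4.5] side+wrist [421.4  82.3   5.6] scene+side [420.8  81.    4.5]
B [672.6  87.5   1.8] side+wrist [670.6  90.4   9.3] scene+side [675.9  87.5   4.2]
small [690.4 -79.2   1.8] side+wrist [680.5 -44.8  44.5] scene+side [696.8 -79.3   8.4]
pot [425.5 -81.6  27.6] side+wrist [425.6 -80.9  28.8] scene+side [425.6 -81.7  27.7]
yoke [547.3 -17.6   4.6] side+wrist [547.  -27.7  -9.7] scene+side [544.5 -17.1   3.2]
A ((421.0888977050781, 82.83134460449219), 31.887359619140625)
yoke rect ((547.365478515625, -17.156665802001953), (37.06834030151367, 116.82148742675781), 53.620426177978516)
hubA [[422.9  82.5]] potmouth [[427.3 -82.2]] yokeblk [[550.1 -12.3]] [[552.4 -14.1]] hubB [[675.1  89.4]]
```

```bash
python3 -m jog '[{"x":-1.51,"y":1.51,"z":2,"spin":0,"grip":0},{"x":-1.51,"y":1.51,"z":2,"spin":0,"grip":0},{"x":-1.51,"y":1.51,"z":2,"spin":0,"grip":0},{"x":-1.51,"y":1.51,"z":2,"spin":0,"grip":0},{"x":-1.51,"y":1.51,"z":2,"spin":0,"grip":0},{"x":-1.51,"y":1.51,"z":2,"spin":0,"grip":0},{"x":-1.51,"y":1.51,"z":2,"spin":0,"grip":0.3},{"x":0,"y":0,"z":3,"spin":0,"grip":0.4},{"x":0,"y":0,"z":3,"spin":0,"grip":0.4},{"x":0,"y":0,"z":0,"spin":0,"grip":0.4},{"x":0,"y":0,"z":0,"spin":0,"grip":0.4},{"x":0,"y":0,"z":0,"spin":0,"grip":0.4}]' 40; python3 look.py pics/w4.png
```

```text
clock: 4.3
eef_pos: [422.7, 83.8, 72.4]
tcp_rot: [-3.141, -0.001, -0.001]
contact_force: [0.7, 0.2, -1.2]
opening: 0.601
grasp_force: 0.0
[423.2  84.   72.8] [-3.1 -0.  -0. ] [505.4  84.4 215.4]
red [546.2 228.1] z14: [425.7 -67.4] 1547.0
red [285.3 227.8] z14: [426.1  82.8] 7976.0
red [440.7  42.7] z14: [523.9   6.3] 4676.0
green [195.3  56. ] z14: [518.1 127.7] 6011.5
```

View pics/w4.png

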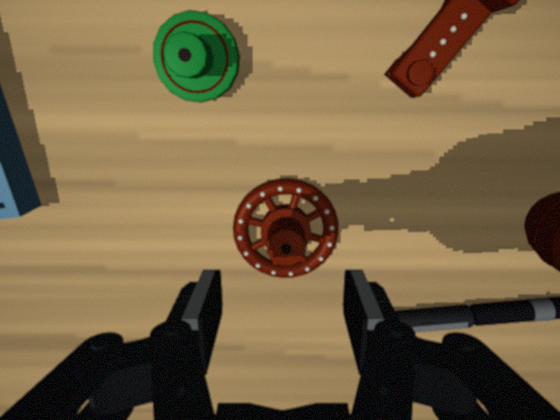

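The wrist view shows wheel A centred under the fingers, hub top at (286,249). The green decoy at (197,55) and the pot at (545,230) are clear.

```bash
python3 -m jog '[{"x":-0.15,"y":0.15,"z":2,"spin":0,"grip":0.4},{"x":0,"y":0,"z":2,"spin":0,"grip":0.4},{"x":0,"y":0,"z":1.8,"spin":0,"grip":0.4},{"x":0,"y":0,"z":0,"spin":0,"grip":0.4},{"x":0,"y":0,"z":0,"spin":0,"grip":0.9},{"x":0,"y":0,"z":0,"spin":0,"grip":0.9},{"x":0,"y":0,"z":0,"spin":0,"grip":0.9},{"x":0,"y":0,"z":0,"spin":0,"grip":0.9},{"x":0,"y":0,"z":0,"spin":0,"grip":0.9},{"x":0,"y":0,"z":0,"spin":0,"grip":0.9},{"x":0,"y":0,"z":0,"spin":0,"grip":0.9}]' 40
```

```text
clock: 5.27
eef_pos: [421.6, 82.7, 14.9]
tcp_rot: [-3.141, -0.003, -0.0]
contact_force: [-0.8, -0.1, 6.8]
opening: 0.235
grasp_force: 38.8
```

```bash
python3 -m jog '[{"x":0,"y":0,"z":-3,"spin":0,"grip":0.9},{"x":0,"y":0,"z":-3,"spin":0,"grip":0.9},{"x":0.95,"y":-3.33,"z":0,"spin":0,"grip":0.9},{"x":0.95,"y":-3.33,"z":0,"spin":0,"grip":0.9},{"x":0.95,"y":-3.33,"z":0,"spin":0,"grip":0.9},{"x":0.95,"y":-3.33,"z":0,"spin":0,"grip":0.9},{"x":0.95,"y":-3.33,"z":0,"spin":0,"grip":0.9},{"x":0.95,"y":-3.33,"z":0,"spin":0,"grip":0.9},{"x":0,"y":0,"z":0,"spin":0,"grip":0.9},{"x":0,"y":0,"z":0,"spin":0,"grip":0.9},{"x":0,"y":0,"z":0,"spin":0,"grip":0.9}]'; python3 look.py pics/w5.png
```

```text
clock: 6.18
eef_pos: [477.1, 282.0, 74.0]
tcp_rot: [3.141, -0.0, 0.001]
contact_force: [-0.1, 0.0, -1.4]
opening: 0.236
grasp_force: 39.5
[476.9 281.5  73.8] [ 3.1  0.  -0. ] [559.9 282.8 216.9]
red [281.7 263.2] z14: [457.  283.2] 9869.5
red [75.5 15.5] z14: [590.6 383.3] 5074.5
green [538.7 162.3] z14: [518.3 142.4] 2879.5
blue [((508.81927490234375, 334.04998779296875), (171.5249786376953, 189.56834411621094), 6.563789367675781)]
```

View pics/w5.png

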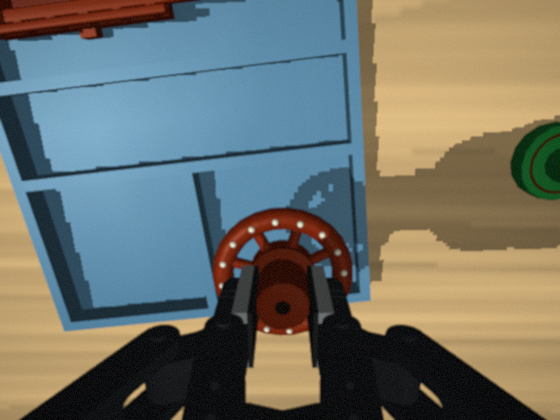

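Wheel A is held level, hub at (282,300). The bay's top edges at columns 193 and 352 agree with my computed bay walls to under 1 mm, so I'm lowering it.

```bash
python3 -m jog '[{"x":0.13,"y":-0.1,"z":2,"spin":0,"grip":0.9},{"x":0,"y":0,"z":2,"spin":0,"grip":0.9},{"x":0,"y":0,"z":1.2,"spin":0,"grip":0.9},{"x":0,"y":0,"z":0,"spin":0,"grip":0.9},{"x":0,"y":0,"z":0,"spin":0,"grip":0.9},{"x":0,"y":0,"z":0,"spin":0,"grip":0.45},{"x":0,"y":0,"z":0,"spin":0,"grip":0.45},{"x":0,"y":0,"z":0,"spin":0,"grip":0.45},{"x":0,"y":0,"z":0,"spin":0,"grip":0.45},{"x":0,"y":0,"z":-3,"spin":0,"grip":0.45},{"x":0,"y":0,"z":-3,"spin":0,"grip":0.45},{"x":0,"y":0,"z":-3,"spin":0,"grip":0.45},{"x":0,"y":0,"z":0,"spin":0,"grip":0.4},{"x":0,"y":0,"z":0,"spin":0,"grip":0.4},{"x":0,"y":0,"z":0,"spin":0,"grip":0.4}]'; python3 look.py pics/w6.png
```

```text
clock: 7.48
eef_pos: [478.5, 283.1, 111.2]
tcp_rot: [-3.142, -0.0, -0.0]
contact_force: [-0.3, 0.5, -0.5]
opening: 0.596
grasp_force: 0.0
[478.1 282.9 110.5] [ 3.1  0.  -0. ] [561.3 283.8 254.1]
red [283.8 208.4] z14: [480.6 282.9] 6099.0
red [121.8  18.7] z14: [596.1 376.4] 8049.0
green [518.6 151.6] z14: [518.9 132.1] 3801.5
blue [((519.9264526367188, 335.3764953613281), (192.2803955078125, 189.57041931152344), 6.6046223640441895)]
```

```bash
python3 -m jog '[{"x":2.4,"y":2.42,"z":0,"spin":0,"grip":0.4},{"x":2.4,"y":2.42,"z":0,"spin":0,"grip":0.4},{"x":2.4,"y":2.42,"z":0,"spin":0,"grip":0.4},{"x":2.4,"y":2.42,"z":0,"spin":0,"grip":0.4},{"x":2.4,"y":2.42,"z":0,"spin":0,"grip":0.4},{"x":2.4,"y":2.42,"z":0,"spin":0,"grip":0.4},{"x":2.4,"y":2.42,"z":1,"spin":0,"grip":0.4},{"x":2.6,"y":2.42,"z":2.6,"spin":0,"grip":0.4},{"x":0,"y":0,"z":0,"spin":0,"grip":0.4},{"x":0,"y":0,"z":0,"spin":0,"grip":0.4},{"x":0,"y":0,"z":0,"spin":0,"grip":0.4}]'; python3 look.py pics/w7.png
```

```text
clock: 8.45
eef_pos: [670.1, 90.8, 75.0]
tcp_rot: [3.141, 0.003, -0.001]
contact_force: [1.0, 0.2, 0.8]
opening: 0.598
grasp_force: 0.0
[670.3  91.3  75.9] [-3.1  0.  -0. ] [753.3  91.4 217.7]
red [422. 412.] z14: [532.7  -6.4] 328.5
red [486.9 337. ] z14: [595.7 -41.1] 657.0
red [  6.3 329.7] z14: [601.9 269.4] 350.0
red [285.4 214.7] z14: [680.3  89.8] 8043.5
red [548.1 185.4] z14: [697.5 -57.7] 1309.0
green [229.6 399.3] z14: [544.3 128.3] 337.0
blue [((602.8131103515625, 248.71807861328125), (39.393131256103516, 144.66110229492188), 76.30574035644531)]
```

View pics/w7.png

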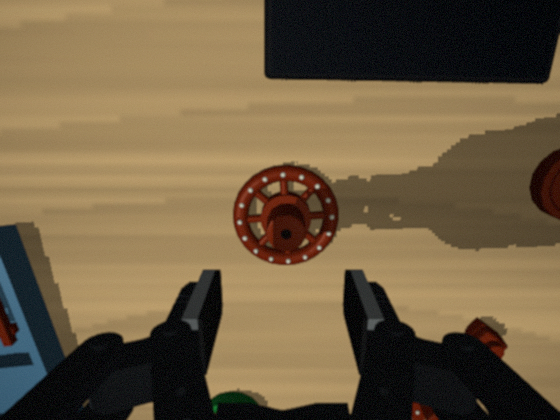

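Wheel B's hub top is at (286,234); the phone (410,40) is clear beyond it.

```bash
python3 -m jog '[{"x":0.58,"y":0.17,"z":2,"spin":0,"grip":0.4},{"x":0,"y":0,"z":2,"spin":0,"grip":0.4},{"x":0,"y":0,"z":2,"spin":0,"grip":0.4},{"x":0,"y":0,"z":0,"spin":0,"grip":0.4},{"x":0,"y":0,"z":0,"spin":0,"grip":0.9},{"x":0,"y":0,"z":0,"spin":0,"grip":0.9},{"x":0,"y":0,"z":0,"spin":0,"grip":0.9},{"x":0,"y":0,"z":0,"spin":0,"grip":0.9},{"x":0,"y":0,"z":0,"spin":0,"grip":0.9},{"x":0,"y":0,"z":0,"spin":0,"grip":0.9},{"x":0,"y":0,"z":0,"spin":0,"grip":0.9},{"x":0,"y":0,"z":-3.5,"spin":0,"grip":0.9},{"x":0,"y":0,"z":-3.5,"spin":0,"grip":0.9},{"x":0,"y":0,"z":0,"spin":0,"grip":0.9}]'
```

```text
clock: 9.67
eef_pos: [681.4, 89.7, 94.1]
tcp_rot: [-3.14, -0.01, -0.0]
contact_force: [2.1, 0.3, 1.0]
opening: 0.235
grasp_force: 39.3
```

```bash
python3 -m jog '[{"x":-2.08,"y":-2.85,"z":0,"spin":0,"grip":0.9},{"x":-2.08,"y":-2.85,"z":0,"spin":0,"grip":0.9},{"x":-2.08,"y":-2.85,"z":0,"spin":0,"grip":0.9},{"x":-2.08,"y":-2.85,"z":0,"spin":0,"grip":0.9},{"x":-2.08,"y":-2.85,"z":0,"spin":0,"grip":0.9},{"x":-2.08,"y":-2.85,"z":0,"spin":0,"grip":0.9},{"x":-2.08,"y":-2.85,"z":0,"spin":0,"grip":0.9},{"x":-2.08,"y":-2.85,"z":0,"spin":0,"grip":0.9},{"x":-2.08,"y":-2.85,"z":0,"spin":0,"grip":0.9},{"x":-2.08,"y":-2.85,"z":0,"spin":0,"grip":0.9},{"x":0,"y":0,"z":0,"spin":0,"grip":0.9},{"x":0,"y":0,"z":0,"spin":0,"grip":0.9},{"x":0,"y":0,"z":0,"spin":0,"grip":0.9},{"x":0,"y":0,"z":0,"spin":0,"grip":0.9}]'; python3 look.py pics/w8.png
```

```text
clock: 10.83
eef_pos: [469.9, 373.5, 86.9]
tcp_rot: [-3.142, -0.001, -0.001]
contact_force: [-0.1, 0.4, 0.7]
opening: 0.234
grasp_force: 39.4
[470.  373.3  86.8] [-3.1 -0.  -0. ] [552.7 374.1 229.9]
red [282.3 263. ] z14: [443.4 374.4] 8898.5
red [431.  207.3] z14: [480.7 284.1] 7584.0
red [250.4  10. ] z14: [588.1 390.5] 3083.0
blue [((513.6871337890625, 334.32537841796875), (178.6696014404297, 189.25120544433594), 6.587686538696289)]
```

View pics/w8.png

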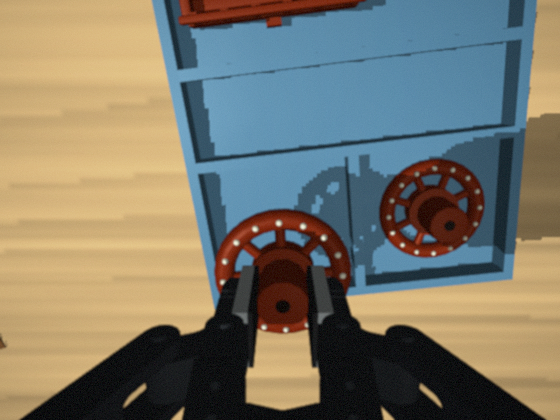

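Wheel A lies flat, centred in its bay at (432,208), and wheel B hangs over the other bay, hub at (282,303).

```bash
python3 -m jog '[{"x":-0.2,"y":-0.07,"z":2.5,"spin":0,"grip":0.9},{"x":0,"y":0,"z":2.5,"spin":0,"grip":0.9},{"x":0,"y":0,"z":1.4,"spin":0,"grip":0.9},{"x":0,"y":0,"z":0,"spin":0,"grip":0.9},{"x":0,"y":0,"z":0,"spin":0,"grip":0.9},{"x":0,"y":0,"z":0,"spin":0,"grip":0.45},{"x":0,"y":0,"z":0,"spin":0,"grip":0.45},{"x":0,"y":0,"z":0,"spin":0,"grip":0.45},{"x":0,"y":0,"z":0,"spin":0,"grip":0.45},{"x":0,"y":0,"z":-3,"spin":0,"grip":0.45},{"x":0,"y":0,"z":-3,"spin":0,"grip":0.45},{"x":0,"y":0,"z":-3,"spin":0,"grip":0.45},{"x":0,"y":0,"z":0,"spin":0,"grip":0.4},{"x":0,"y":0,"z":0,"spin":0,"grip":0.4},{"x":0,"y":0,"z":0,"spin":0,"grip":0.4}]'; python3 look.py pics/w9.png
```

```text
clock: 12.13
eef_pos: [466.9, 374.8, 112.6]
tcp_rot: [-3.142, -0.0, -0.0]
contact_force: [-0.6, 0.0, -0.2]
opening: 0.599
grasp_force: 0.0
[466.5 374.5 111.9] [ 3.1  0.  -0. ] [549.7 375.5 255.5]
red [284.2 209.5] z14: [467.7 374.3] 5979.0
red [419.3 191.3] z14: [480.5 283.9] 6300.5
red [260.4  10.2] z14: [589.1 388.1] 2956.0
blue [((513.6367797851562, 334.4568176269531), (180.0723419189453, 190.4107666015625), 6.025081634521484)]
```

```bash
python3 -m jog '[{"x":0.81,"y":3.88,"z":0,"spin":0,"grip":0.4},{"x":0.81,"y":3.88,"z":0,"spin":0,"grip":0.4},{"x":0.81,"y":3.88,"z":0,"spin":0,"grip":0.4},{"x":0.81,"y":3.88,"z":0,"spin":0,"grip":0.4},{"x":0.81,"y":3.88,"z":0,"spin":0,"grip":0.4},{"x":0.81,"y":3.88,"z":0,"spin":0,"grip":0.4},{"x":0.81,"y":3.88,"z":0,"spin":0,"grip":0.4},{"x":0.81,"y":3.88,"z":0,"spin":0,"grip":0.4},{"x":0.81,"y":3.88,"z":0,"spin":0,"grip":0.4},{"x":0.81,"y":3.88,"z":0,"spin":0,"grip":0.4},{"x":0,"y":0,"z":0,"spin":-0.115,"grip":0.4},{"x":0,"y":0,"z":0,"spin":-0.115,"grip":0.4},{"x":0,"y":0,"z":0,"spin":-0.115,"grip":0.4},{"x":0,"y":0,"z":0,"spin":-0.115,"grip":0.4},{"x":0,"y":0,"z":0,"spin":-0.115,"grip":0.4},{"x":0,"y":0,"z":0,"spin":-0.115,"grip":0.4},{"x":0,"y":0,"z":0,"spin":-0.11,"grip":0.4},{"x":0,"y":0,"z":0,"spin":0,"grip":0.4},{"x":0,"y":0,"z":0,"spin":0,"grip":0.4},{"x":0,"y":0,"z":0,"spin":0,"grip":0.4}]'; python3 look.py pics/w10.png
```

```text
clock: 13.85
eef_pos: [547.6, -13.1, 111.9]
tcp_rot: [-3.141, 0.001, 0.796]
contact_force: [-0.0, -0.0, 0.4]
opening: 0.601
grasp_force: 0.0
[547.7 -13.1 112.1] [-3.1  0.   0.8] [605.9  46.5 254.7]
red [232.8 374.4] z14: [422.9 -83.4] 2616.0
red [286.  208.6] z14: [550.5 -13.2] 5284.5
red [518.9 121.5] z14: [695.2 -74.2] 4060.0
green [89.6 85.9] z14: [520.1 127.3] 4138.0
```

View pics/w10.png

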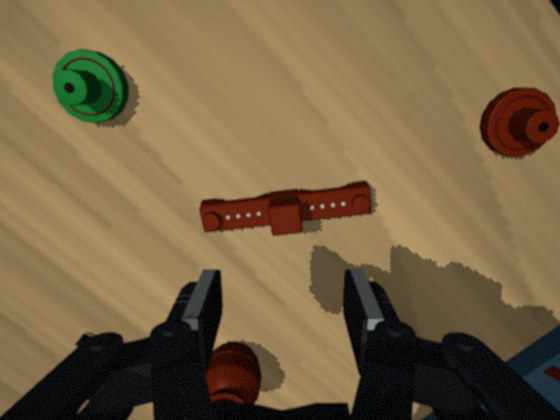

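The yoke's knobs are at (210,215) and (360,201), and its block top at (286,218). The small wheel is at (520,122), the decoy at (90,86).

Run:
```python
from h import *
f=shot("wrist");s=sense()
k=onz(f,[(210,215),(360,200.5)],22);d=k[1]-k[0]
b=onz(f,[(286,218)],36)[0]
print(k,np.hypot(*d),"angle",np.arctan2(d[1],d[0]),k.mean(0),b,s["eef_pos"],s["tcp_rot"])
y=s["tcp_rot"][2]; v=(k.mean(0)+b)/2-s["eef_pos"][:2]
print("tool dx,dy",v@[np.cos(y),np.sin(y)],v@[np.sin(y),-np.cos(y)],"yaw wanted",np.arctan2(d[1],d[0])+np.pi/2)
```

```text
[[513.55508024  20.60597214]
 [590.8063412  -40.97019271]] 98.78958142351269 angle -0.6729636930428465 [552.18071072 -10.18211028] [551.40746014 -12.21946221] [547.86086068 -13.09820145 112.31658201] [-3.14114147e+00  4.34980775e-04  7.97455941e-01]
tool dx,dy 4.105228170804596 1.489141718635571 yaw wanted 0.89783263375205
```

```bash
python3 -m jog '[{"x":0.41,"y":0.15,"z":2.5,"spin":0,"grip":0.45},{"x":0,"y":0,"z":2.5,"spin":-0.1,"grip":0.45},{"x":0,"y":0,"z":2.5,"spin":0,"grip":0.45},{"x":0,"y":0,"z":1.8,"spin":0,"grip":0.45},{"x":0,"y":0,"z":0,"spin":0,"grip":0.45},{"x":0,"y":0,"z":0,"spin":0,"grip":0.9},{"x":0,"y":0,"z":0,"spin":0,"grip":0.9},{"x":0,"y":0,"z":0,"spin":0,"grip":0.9},{"x":0,"y":0,"z":0,"spin":0,"grip":0.9},{"x":0,"y":0,"z":0,"spin":0,"grip":0.9},{"x":0,"y":0,"z":0,"spin":0,"grip":0.9},{"x":0,"y":0,"z":0,"spin":0,"grip":0.9}]'
```

```text
clock: 14.95
eef_pos: [553.0, -11.2, 20.9]
tcp_rot: [3.14, -0.001, 0.9]
contact_force: [0.1, -0.1, 6.9]
opening: 0.216
grasp_force: 40.5
```

```bash
python3 -m jog '[{"x":0,"y":0,"z":-3.5,"spin":0,"grip":0.9},{"x":0,"y":0,"z":-3.5,"spin":0,"grip":0.9},{"x":0,"y":0,"z":0,"spin":0.112,"grip":0.9},{"x":0,"y":0,"z":0,"spin":0.112,"grip":0.9},{"x":0,"y":0,"z":0,"spin":0.112,"grip":0.9},{"x":0,"y":0,"z":0,"spin":0.112,"grip":0.9},{"x":0,"y":0,"z":0,"spin":0.112,"grip":0.9},{"x":0,"y":0,"z":0,"spin":0.112,"grip":0.9},{"x":0,"y":0,"z":0,"spin":0.112,"grip":0.9},{"x":0.34,"y":-3.85,"z":0,"spin":0,"grip":0.9},{"x":0.34,"y":-3.85,"z":0,"spin":0,"grip":0.9},{"x":0.34,"y":-3.85,"z":0,"spin":0,"grip":0.9},{"x":0.34,"y":-3.85,"z":0,"spin":0,"grip":0.9},{"x":0.34,"y":-3.85,"z":0,"spin":0,"grip":0.9},{"x":0.34,"y":-3.85,"z":0,"spin":0,"grip":0.9},{"x":0.34,"y":-3.85,"z":0,"spin":0,"grip":0.9},{"x":0.34,"y":-3.85,"z":0,"spin":0,"grip":0.9},{"x":0.34,"y":-3.85,"z":0,"spin":0,"grip":0.9},{"x":0,"y":0,"z":0,"spin":0,"grip":0.9},{"x":0,"y":0,"z":0,"spin":0,"grip":0.9}]';python3 -m jog '[{"x":0,"y":0,"z":0,"spin":0,"grip":0.9},{"x":0,"y":0,"z":0,"spin":0,"grip":0.9}]'; python3 look.py pics/w11.png
```

```text
clock: 16.62
eef_pos: [542.0, 338.5, 89.9]
tcp_rot: [-3.141, -0.001, 0.119]
contact_force: [-0.5, -0.8, -1.2]
opening: 0.224
grasp_force: 39.6
clock: 16.78
eef_pos: [542.2, 335.3, 89.7]
tcp_rot: [3.141, 0.001, 0.115]
contact_force: [-0.0, -0.3, -0.6]
opening: 0.216
grasp_force: 39.6
[542.4 335.1  89.7] [3.1 0.  0.1] [624.6 345.6 232.5]
red [282.7 287.8] z14: [496.3 330.5] 13041.5
red [272.   93.7] z14: [617.8 350.5] 32225.5
green [552.9 285.3] z14: [518.6 153.5] 482.5
blue [((560.6534423828125, 339.8272399902344), (196.61920166015625, 189.2111053466797), 6.570887088775635)]
```

View pics/w11.png

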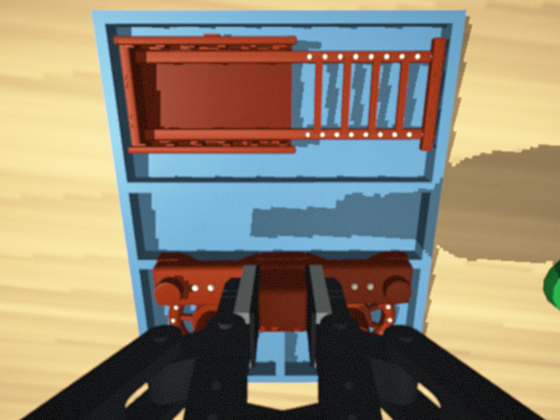

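The yoke is square over the long bay (rows 194–258 at wall-top height), centred to within about 1 mm.

```bash
python3 -m jog '[{"x":0,"y":-0.1,"z":2.5,"spin":0,"grip":0.9},{"x":0,"y":0,"z":2.5,"spin":0,"grip":0.9},{"x":0,"y":0,"z":1.2,"spin":0,"grip":0.9},{"x":0,"y":0,"z":0,"spin":0,"grip":0.9},{"x":0,"y":0,"z":0,"spin":0,"grip":0.9},{"x":0,"y":0,"z":0,"spin":0,"grip":0.5},{"x":0,"y":0,"z":0,"spin":0,"grip":0.5},{"x":0,"y":0,"z":0,"spin":0,"grip":0.5},{"x":0,"y":0,"z":0,"spin":0,"grip":0.5},{"x":0,"y":0,"z":-3,"spin":0,"grip":0.5},{"x":0,"y":0,"z":-3,"spin":0,"grip":0.5},{"x":0,"y":0,"z":-3,"spin":0,"grip":0.4},{"x":0,"y":0,"z":-3,"spin":0.115,"grip":0.4},{"x":0,"y":0,"z":0,"spin":0,"grip":0.4},{"x":0,"y":0,"z":0,"spin":0,"grip":0.4},{"x":0,"y":0,"z":0,"spin":0,"grip":0.4}]'; python3 look.py pics/w12.png
```

```text
clock: 18.17
eef_pos: [541.9, 337.3, 147.4]
tcp_rot: [3.141, 0.0, 0.002]
contact_force: [-0.1, 0.0, 0.3]
opening: 0.6
grasp_force: 0.0
[541.5 337.1 146.6] [3.1 0.  0. ] [624.8 338.2 290.3]
red [243.8 279.9] z14: [469.1 370. ] 3135.5
red [346.4 262.3] z14: [485.3 285.7] 3023.0
red [284.8 202.2] z14: [536.8 336.2] 4056.5
red [267.3  92.6] z14: [617.8 348.7] 19551.0
green [537.9 222.9] z14: [520.  136.9] 2024.5
blue [((541.4883422851562, 337.6676025390625), (235.21026611328125, 188.86767578125), 6.527526378631592)]
```

View pics/w12.png

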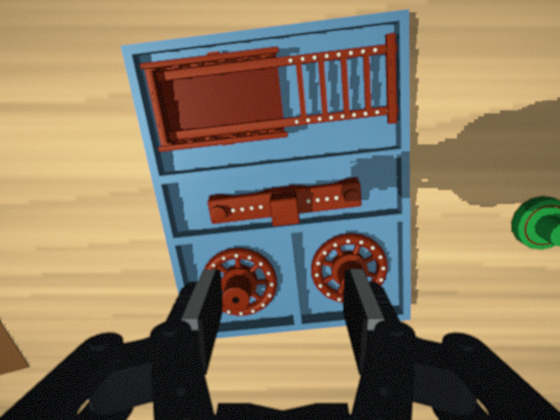

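The cart tray is complete: yoke at (285,203) on its feet in the long bay, wheels flat at (243,281) and (349,268). Next is the small wheel.

```bash
python3 -m jog '[{"x":1.27,"y":3.47,"z":0,"spin":0,"grip":0.4},{"x":1.27,"y":3.47,"z":0,"spin":0,"grip":0.4},{"x":1.27,"y":3.47,"z":0,"spin":0,"grip":0.4},{"x":1.27,"y":3.47,"z":0,"spin":0,"grip":0.4},{"x":1.27,"y":3.47,"z":0,"spin":0,"grip":0.4},{"x":1.27,"y":3.47,"z":0,"spin":0,"grip":0.4},{"x":1.27,"y":3.47,"z":0,"spin":0,"grip":0.4},{"x":1.27,"y":3.47,"z":0,"spin":0,"grip":0.4},{"x":1.27,"y":3.47,"z":0,"spin":0,"grip":0.4},{"x":1.27,"y":3.47,"z":0,"spin":0,"grip":0.4},{"x":1.27,"y":3.47,"z":0.6,"spin":0,"grip":0.4},{"x":1.27,"y":3.47,"z":1,"spin":0,"grip":0.4},{"x":0,"y":0,"z":2.8,"spin":0,"grip":0.4},{"x":0,"y":0,"z":2.8,"spin":0,"grip":0.4},{"x":0,"y":0,"z":0,"spin":0,"grip":0.4},{"x":0,"y":0,"z":0,"spin":0,"grip":0.4},{"x":0,"y":0,"z":0,"spin":0,"grip":0.4}]'; python3 look.py pics/w13.png
```

```text
clock: 19.63
eef_pos: [695.1, -78.4, 75.9]
tcp_rot: [-3.141, 0.001, 0.002]
contact_force: [0.8, -0.6, 0.8]
opening: 0.6
grasp_force: 0.0
[695.7 -78.4  76.9] [ 3.1 -0.   0. ] [778.  -77.5 218.8]
red [547.8 391.3] z14: [ 576.2 -260.5] 245.0
red [551.6 355.2] z14: [ 606.3 -256.2] 176.0
red [281.5 223.5] z14: [699.7 -77.1] 3899.5
blue [((622.4003295898438, -236.90907287597656), (81.15206146240234, 31.639572143554688), 13.273978233337402)]
```

View pics/w13.png

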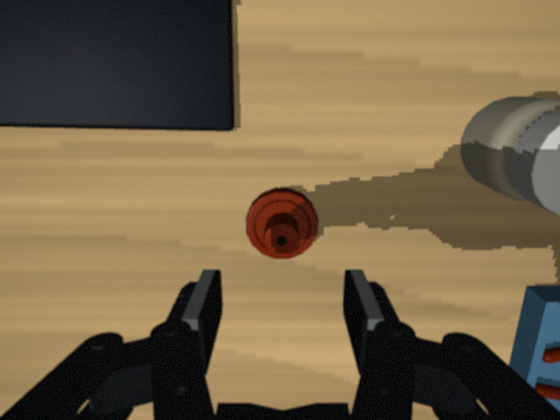

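The small red wheel's hub top is at (281,239). The jar (520,150) and phone (115,65) are well clear.

```bash
python3 -m jog '[{"x":0.2,"y":-0.1,"z":2,"spin":0,"grip":0.4},{"x":0,"y":0,"z":2,"spin":0,"grip":0.4},{"x":0,"y":0,"z":2,"spin":0,"grip":0.4},{"x":0,"y":0,"z":0,"spin":0,"grip":0.4},{"x":0,"y":0,"z":0,"spin":0,"grip":0.9},{"x":0,"y":0,"z":0,"spin":0,"grip":0.9},{"x":0,"y":0,"z":0,"spin":0,"grip":0.9},{"x":0,"y":0,"z":0,"spin":0,"grip":0.9},{"x":0,"y":0,"z":0,"spin":0,"grip":0.9},{"x":0,"y":0,"z":0,"spin":0,"grip":0.9},{"x":0,"y":0,"z":0,"spin":0,"grip":0.9},{"x":0,"y":0,"z":-3.5,"spin":0,"grip":0.9},{"x":0,"y":0,"z":-3.5,"spin":0,"grip":0.9},{"x":0,"y":0,"z":0,"spin":0,"grip":0.9},{"x":0,"y":0,"z":0,"spin":0,"grip":0.9}]'
```

```text
clock: 20.93
eef_pos: [699.3, -78.0, 89.4]
tcp_rot: [3.141, -0.006, 0.001]
contact_force: [-0.3, 0.0, -1.0]
opening: 0.211
grasp_force: 39.2
```

```bash
python3 -m jog '[{"x":-2.32,"y":3.03,"z":0,"spin":0,"grip":0.9},{"x":-2.32,"y":3.03,"z":0,"spin":0,"grip":0.9},{"x":-2.32,"y":3.03,"z":0,"spin":0,"grip":0.9},{"x":-2.32,"y":3.03,"z":0,"spin":0,"grip":0.9},{"x":-2.32,"y":3.03,"z":0,"spin":0,"grip":0.9},{"x":-2.32,"y":3.03,"z":0,"spin":0,"grip":0.9},{"x":-2.32,"y":3.03,"z":0,"spin":0,"grip":0.9},{"x":-2.32,"y":3.03,"z":0,"spin":0,"grip":0.9},{"x":-2.32,"y":3.03,"z":0,"spin":0,"grip":0.9},{"x":-2.32,"y":3.03,"z":0,"spin":0,"grip":0.9},{"x":0,"y":0,"z":0,"spin":0,"grip":0.9},{"x":0,"y":0,"z":0,"spin":0,"grip":0.9},{"x":0,"y":0,"z":0,"spin":0,"grip":0.9},{"x":0,"y":0,"z":0,"spin":0,"grip":0.9}]'; python3 look.py pics/w14.png
```

```text
clock: 22.1
eef_pos: [465.7, -379.9, 85.3]
tcp_rot: [-3.141, 0.0, 0.002]
contact_force: [0.9, -0.8, -0.1]
opening: 0.21
grasp_force: 39.3
[ 465.9 -379.8   85.4] [-3.1  0.   0. ] [ 548.6 -379.1  228.2]
red [282.  272.3] z14: [ 433.4 -378.9] 4953.0
red [198.6  33.4] z14: [ 572.5 -335.4] 12729.0
blue [((502.3744812011719, -334.91790771484375), (170.5845489501953, 189.67239379882812), 0.5622687339782715)]
```

View pics/w14.png

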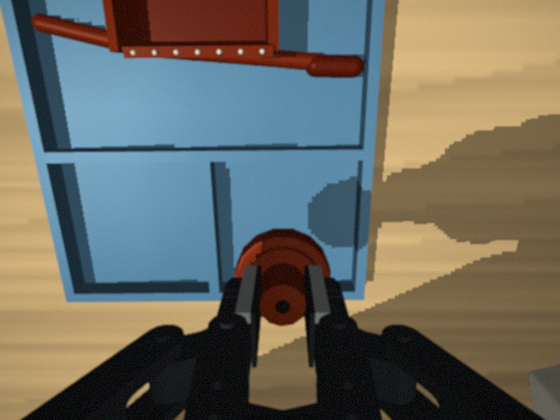

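The small wheel hangs over its bay (columns 212–362), and the near tray edge computes to x = 417, matching the earlier measurement. I'm lowering it.

```bash
python3 -m jog '[{"x":0,"y":0,"z":2.5,"spin":0,"grip":0.9},{"x":0,"y":0,"z":2.5,"spin":0,"grip":0.9},{"x":0,"y":0,"z":1.25,"spin":0,"grip":0.9},{"x":0,"y":0,"z":0,"spin":0,"grip":0.9},{"x":0,"y":0,"z":0,"spin":0,"grip":0.9},{"x":0,"y":0,"z":0,"spin":0,"grip":0.45},{"x":0,"y":0,"z":0,"spin":0,"grip":0.45},{"x":0,"y":0,"z":0,"spin":0,"grip":0.45},{"x":0,"y":0,"z":0,"spin":0,"grip":0.45},{"x":0,"y":0,"z":-3,"spin":0,"grip":0.45},{"x":0,"y":0,"z":-3,"spin":0,"grip":0.45},{"x":0,"y":0,"z":-3,"spin":0,"grip":0.45},{"x":0,"y":0,"z":0,"spin":0,"grip":0},{"x":0,"y":0,"z":0,"spin":0,"grip":0},{"x":0,"y":0,"z":0,"spin":0,"grip":0}]'; python3 look.py pics/w15.png
```

```text
clock: 23.4
eef_pos: [465.0, -380.9, 113.2]
tcp_rot: [3.141, -0.0, 0.001]
contact_force: [-0.6, 0.4, 0.8]
opening: 0.945
grasp_force: 0.0
[ 464.6 -380.5  112.4] [-3.1  0.   0. ] [ 547.8 -380.1  256.1]
red [282.3 212.3] z14: [ 463.6 -380.1] 2924.0
red [206.5  34.1] z14: [ 574.7 -335.5] 11027.0
blue [((503.7266845703125, -335.1796569824219), (177.1271209716797, 189.0330810546875), 0.5754666328430176)]
```

```bash
python3 -m jog '[{"x":-0.49,"y":-3.73,"z":0,"spin":0,"grip":0},{"x":-0.49,"y":-3.73,"z":0,"spin":0,"grip":0},{"x":-0.49,"y":-3.73,"z":0,"spin":0,"grip":0},{"x":-0.49,"y":-3.73,"z":0,"spin":0,"grip":0},{"x":-0.49,"y":-3.73,"z":0,"spin":0,"grip":0},{"x":-0.49,"y":-3.73,"z":0,"spin":0,"grip":0},{"x":-0.49,"y":-3.73,"z":0,"spin":0,"grip":0},{"x":-0.49,"y":-3.73,"z":0,"spin":0,"grip":0},{"x":0,"y":0,"z":0,"spin":0,"grip":0},{"x":0,"y":0,"z":0,"spin":0,"grip":0},{"x":0,"y":0,"z":0,"spin":0,"grip":0}]'; python3 look.py pics/w16.png
```

```text
clock: 24.37
eef_pos: [425.6, -82.5, 112.6]
tcp_rot: [3.142, 0.001, 0.002]
contact_force: [0.6, 0.1, 1.0]
opening: 1.004
grasp_force: 0.0
[425.8 -83.1 112.7] [3.1 0.  0. ] [508.6 -81.6 255.4]
red [279.3 217.1] z14: [420.8 -79.7] 4170.0
blue [((481.0975646972656, -234.58258056640625), (140.41526794433594, 35.04227828979492), 13.366752624511719)]
```

View pics/w16.png

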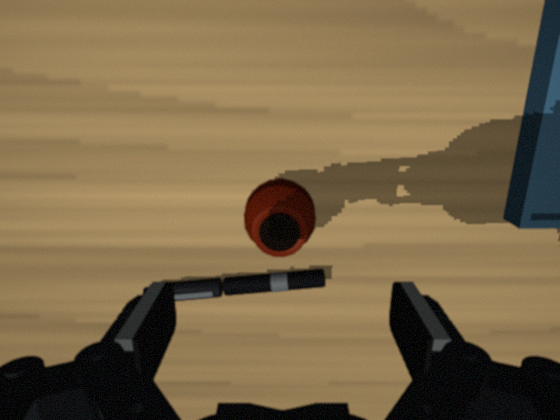

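The pot's mouth is at (280,231), between the open fingers. The pen at (275,283) is about 60 mm away in x.

```bash
python3 -m jog '[{"x":0.1,"y":-0.2,"z":2.5,"spin":0,"grip":0},{"x":0,"y":0,"z":2.5,"spin":0,"grip":0},{"x":0,"y":0,"z":2.5,"spin":0,"grip":0},{"x":0,"y":0,"z":2.6,"spin":0,"grip":0},{"x":0,"y":0,"z":0,"spin":0,"grip":0},{"x":0,"y":0,"z":0,"spin":0,"grip":0.8},{"x":0,"y":0,"z":0,"spin":0,"grip":0.8},{"x":0,"y":0,"z":0,"spin":0,"grip":0.8},{"x":0,"y":0,"z":0,"spin":0,"grip":0.8},{"x":0,"y":0,"z":0,"spin":0,"grip":0.8},{"x":0,"y":0,"z":0,"spin":0,"grip":0.8},{"x":0,"y":0,"z":0,"spin":0,"grip":0.8},{"x":0,"y":0,"z":-2,"spin":0,"grip":0.8},{"x":0,"y":0,"z":-2.5,"spin":0,"grip":0.8},{"x":0,"y":0,"z":-2.5,"spin":0,"grip":0.8},{"x":0,"y":0,"z":0,"spin":0,"grip":0.8},{"x":0,"y":0,"z":0,"spin":0,"grip":0.8}]' 40; python3 look.py pics/w17.png
```

```text
clock: 25.83
eef_pos: [428.5, -80.9, 84.3]
tcp_rot: [3.141, -0.005, 0.001]
contact_force: [0.2, -0.3, -0.6]
opening: 0.521
grasp_force: 41.5
[427.4 -80.7  83.2] [ 3.1 -0.   0. ] [510.6 -80.  227.6]
red [282.3 314.2] z14: [366.2 -80.2] 13338.5
```

```bash
python3 -m jog '[{"x":0.64,"y":3.46,"z":0,"spin":0,"grip":0.8},{"x":0.64,"y":3.46,"z":0,"spin":0,"grip":0.8},{"x":0.64,"y":3.46,"z":0,"spin":0,"grip":0.8},{"x":0.64,"y":3.46,"z":0,"spin":0,"grip":0.8},{"x":0.64,"y":3.46,"z":0,"spin":0,"grip":0.8},{"x":0.64,"y":3.46,"z":0,"spin":0,"grip":0.8},{"x":0,"y":0,"z":0,"spin":0,"grip":0.8},{"x":0,"y":0,"z":0,"spin":0,"grip":0.8},{"x":0,"y":0,"z":2.5,"spin":0,"grip":0.8},{"x":0,"y":0,"z":2.5,"spin":0,"grip":0.8},{"x":0,"y":0,"z":1.3,"spin":0,"grip":0.8},{"x":0,"y":0,"z":0,"spin":0,"grip":0.8},{"x":0,"y":0,"z":0,"spin":0,"grip":0.8},{"x":0,"y":0,"z":0,"spin":0,"grip":0.8}]'
```

```text
clock: 27.05
eef_pos: [464.6, -286.9, 18.5]
tcp_rot: [-3.141, 0.002, 0.002]
contact_force: [-0.1, 0.3, -0.2]
opening: 0.518
grasp_force: 45.2
```

```bash
python3 -m jog '[{"x":0,"y":0,"z":0,"spin":0,"grip":0.3},{"x":0,"y":0,"z":0,"spin":0,"grip":0.3},{"x":0,"y":0,"z":0,"spin":0,"grip":0.3},{"x":0,"y":0,"z":0,"spin":0,"grip":0.3},{"x":0,"y":0,"z":-3,"spin":0,"grip":0.3},{"x":0,"y":0,"z":-3,"spin":0,"grip":0.3},{"x":0,"y":0,"z":-3,"spin":0,"grip":0.3},{"x":0,"y":0,"z":-3,"spin":0,"grip":0.3},{"x":0,"y":0,"z":-3,"spin":0,"grip":0.3},{"x":0,"y":0,"z":0,"spin":0,"grip":0.3},{"x":0,"y":0,"z":0,"spin":0,"grip":0.3},{"x":0,"y":0,"z":0,"spin":0,"grip":0.3}]'; python3 look.py pics/w18.png; python3 -c "
from h import *
f=shot('side');w=shot('wrist');cv2.imwrite('pics/fin.png',np.hstack([cv2.resize(f['pixels'],(400,300)),cv2.resize(w['pixels'],(400,300))]))"
```

```text
clock: 28.05
eef_pos: [465.0, -288.0, 168.9]
tcp_rot: [-3.141, 0.0, 0.001]
contact_force: [-0.6, 0.4, -0.4]
opening: 0.702
grasp_force: 0.0
[ 464.6 -287.7  168.2] [-3.1  0.   0. ] [ 547.9 -287.2  311.7]
red [281.2 198.5] z14: [ 456.3 -286.2] 2700.5
red [394.9 190.1] z14: [ 463.6 -380. ] 2056.0
red [356.8  36.1] z14: [ 579.5 -341.2] 8920.5
blue [((509.8103332519531, -335.16412353515625), (185.2052459716797, 188.9927520751953), 0.4664550721645355)]
```

View pics/fin.png

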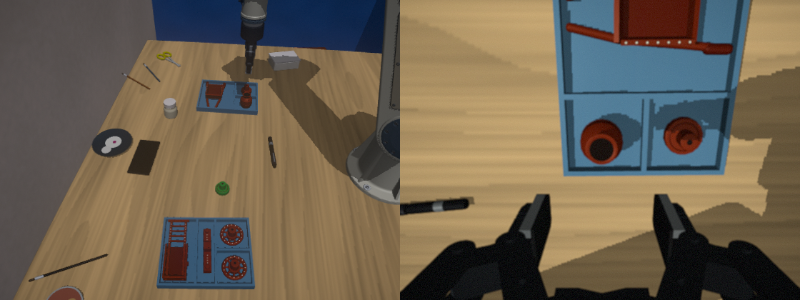

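The pot stands upright at (602,143) and the small wheel lies hub up at (684,134) in the barrow tray's bays. The cart tray still holds both wheels and the yoke, and the jar, phone and green decoy haven't been moved.

```bash
python3 -c "
from rig import *
print(sign_off())"
```

```text
the job is handed in; nothing more can be done
None
```

I handed the job in at about 28 s of the 128 s: the last pictures show both large wheels and the yoke in the cart tray, the small wheel and pot in the barrow tray, and the jar, phone and green look-alike unmoved (no verdict was returned).

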